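# Clamp up a glued pair of slats in the turnbuckle jig

## Robot

A 6-joint arm with a two-finger parallel gripper is mounted at the origin on the work surface. World frame = base frame: x ahead of the robot, y to its left, z up, the work surface at z = 0. Lengths are in m, angles in rad, forces in N, time in s.
With the tool pointing down it reaches from about 0.3 to 0.85 m from the base axis. Payload 5.4 kg.
Tool frame: the origin (TCP) lies at the centre of the arm's flange, where the gripper is bolted on; the fingertips stand robot.finger_overhang ahead of it and the grasp point (between the pads) lies 155 mm ahead of it (robot.finger_overhang is the distance from the TCP to the fingertips, in m); z points along the fingers, y is the line along which they close (so a half turn about z gives the same grasp; the last joint's range is limited). The gripper opens to 85 mm and grips with 20 to 120 N. Pads are 22 mm wide; open, the fingers measure 114 mm over their backs; the gripper's body (76 mm by 85 mm) begins 54 mm behind the grasp point. The pads swing forward as they close: fully open they stand 13 mm farther back than shut.
Start: joints at [1.036, 0.158, 1.597, -0, 1.386, -0.21], TCP at [0.184, 0.545, 0.405] pointing down, gripper open.
Joint ranges: [-2.91, 2.91], [-0.94, 2.29], [0.18, 2.7], [-1.29, 4.43], [0.17, 2.64], [-3, 3]. Speed limits (rad/s): [2.57, 2.57, 3.14, 3.14, 3.14, 3.14].

## Interface

Orientations are given as a 3x3 rotation matrix whose columns are the frame's x, y, z axes.
In Python, from cell import sense, imaging, robot, spotter gives the robot as it stands.
- The arm moves only by the tool drive_tool, never from a script. Its argument "targets" is a list of rows, each a list of 3 entries, a list of its own where there are three numbers: the shift along the tool's x, y, z in cm, then the turn about the tool's z in degrees, then the opening, from -1 (shut) to 1 (fully open), so that 0 is half open. A call has 1 to 12 rows; each row is the pose to reach, as a shift and turn from the pose commanded when the call began, along the tool's axes at that moment; what a row does not reach only later rows make up. A row lasts 1/10 s, in which the tool goes at most 50 mm and 8.59 degrees, less where a joint would pass 70% of its speed; a pose out of reach is approached as far as the arm can. A call with a gripper value outside its range is refused whole. The fingers move at their own pace and stop on an object; "newtons" is the grip in N (left out, the last holds). Time passes only in rows, so rows that repeat a pose let the fingers close. It gives the time, the measured TCP pose, the force, the opening and the grip force at its end, in the units of the state.
- sense(): the state, without advancing time (a new reading comes with each control period).
- imaging.camera(name): name is "scene" or "top"; returns the picture (420x560x3 uint8, red, green, blue); there is no depth.
- imaging.get_calibration(name): a dict with "camera_matrix" (3x3 intrinsics, pixels), "dist" ([k1, k2, p1, p2, k3] as OpenCV has them; the pictures are not rectified), "R" (3x3) and "t" (3): a world point X has camera coordinates R X + t. Camera axes: x right, y down, z forward; pixel columns grow to the right and rows downward; lengths in m; the calibration is good to about 2 mm. A picture is of the moment at which its call begins. get_calibration takes no time and is no camera call.
- robot.job_done(): hands the job in; it is judged then, once.
Trained networks look in the newest picture that a camera, given by its name, has taken for a name from the list of things; names that differ only in an ending like _2 or _b are one class to them, and where a whole thing is asked for, a point or a joint stands for the part that bears it (a point fixed in the world has none). Each returns a list of dicts, best first, with "p" (0 to 1); they miss things now and then, are a little off and sometimes report something else, mostly with a low value. They report only what shows in the picture. A call takes as long as a camera call. They do not tell look-alikes from the thing itself.
- spotter.search_frame(camera, thing): "position" ([row, column] in pixels, amid what is visible of it).
- spotter.regions_of(camera, thing): "mask" (420x560 bool, what is visible of it) and "position" ([row, column] in pixels, amid what is visible of it).
The state is a dict: "clock": time; "joints": joint angles; "joint_velocities": joint speeds; "tau": joint torques, N m; "tool_pos": TCP position; "tcp_rot": TCP orientation; "wrist_force": force on the tool from outside, world axes, zero at the start; "moment": the same for the moment, N m; "gripper_width": finger opening in m; "gripper_force": force on a finger pad.
Only numpy, scipy, OpenCV 4.12 (cv2) and the standard library are available. Lean on these libraries where they do the work, as an engineer would, in place of code of your own. Each camera call takes 0.05 s, during which the arm holds its last target. There are 200 camera calls.

## Task

First push the yellow end gate of the gluing jig fully shut, until it seats on its ball catch and has pushed the ends of both slats even. Then turn the brass turnbuckle sleeve so that both blue jaws draw in, until the two slats are pressed tight together with no gap; they must stay flat, square and against the gate. Leave the jar and the offcut that stand on the jig alone.

Things in the scene. Friction and masses are not known exactly. Their poses are not given: they have to be found in the camera images.
- jig: Plywood gluing jig, board 330 x 330 x 18 mm, fixed to the bench; slats lie on its top at z 18. Origin on the bench surface below the turnbuckle's middle; x runs along the turnbuckle, away from the robot, y (left) along the slats, z up. The board reaches from y -190 to +140 mm.
- turnbuckle_mid (a point): Middle of the brass hexagonal turnbuckle sleeve, on its axis, 115 mm above the bench. 76 mm long along x, 28 mm across its six flats, each 16 mm wide; bare rods at both ends. x is its axis, y the normal of one flat: it turns with the sleeve (at joint 0, y is the jig's y: two flats stand upright). One flat has a red stripe. Below it are only the slats, tops 40 mm above the bench.
- turnbuckle (a joint): Turn of the sleeve in rad. Grows when turned clockwise as seen from the robot (right-handed about jig x), which draws both jaws in. 0 is fully open; starts at 0 to 0.6; stops at 0 and 3.7. The slats are closed up at about 2.88; turning on then builds pressure, about 35 N per rad. Friction of about 0.3 N m holds it where it is left.
- gate_post (a point): Middle of the upright red post (18 mm diameter, 40 mm tall, its top 102 mm above the bench) on the yellow gate, 205 mm from the hinge. The gate is a panel 231 mm long, 15 mm thick, its top edge 62 mm above the bench, its lower edge 20 mm.
- gate_hinge (a point): Point on the gate's upright hinge axis, at the height of point gate_post, at jig x 130, y 107.5 mm. Its x axis points along the gate from the post to the hinge, y to the gate's outer side.
- gate (a joint): Gate angle in rad: 0 shut (parallel to jig x, its inner face at jig y +100 mm, along the slats' ends); positive open: the free near end swings out to the left (jig +y). Starts at 0.45 to 0.75 and stays where left. A brass ball catch at the free end resists over the last 0.06 rad with some 5 to 10 N at the post, then snaps and holds the gate at 0, a hard stop.
- slat_near_mid (a point): Centre of the loose slat nearer the robot (pale wood), 70 x 200 x 22 mm (x, y, z), lying on the jig board; y along its length. It begins askew by up to 0.02 rad and sticks out 4 to 16 mm beyond the shut gate's face; when clamped its centre is at jig x -35, y 0, z 29 mm.
- slat_far_mid (a point): Centre of the farther slat (brown wood), same size and state; when clamped its centre is at jig x +35, y 0, z 29 mm.
- glue_jar: Glue jar, 44 mm diameter, 85 mm tall, standing on the jig's near right corner; origin at the centre of its foot. Leave alone.
- offcut: Small dark wood block 50 x 35 x 20 mm on the jig's far right corner; origin at the centre of its underside. Leave alone.
- jaw_near: Blue jaw at the turnbuckle's near end: a bar 140 mm long in y with a sprung dark wood pad (10 N per mm) in front of it that presses the near slat, and an upright 40 mm wide, 133 mm above the bench. Origin at the bottom middle of the pad's face, at jig x -81 mm when the turnbuckle joint is 0; comes in (+x) 3.82 mm per rad. Moves only with the turnbuckle.
- jaw_far: The same jaw at the far end; its pressing face is at jig x +81 mm when the turnbuckle joint is 0 and comes in (-x) 3.82 mm per rad.
Things that resemble listed ones, but are neither listed nor needed, are in the scene too. Leave any green look-alike of the part that bears slat_near_mid alone.

How it is judged:
On the way, in this order (a step that is already met when the one before it is completed fails the run):
1. the gate is seated on its catch (gate angle under 0.02 rad) with both slats' ends pushed to it (centres within 5 mm of jig y = 0), before the slats are pressed together (value of joint gate below 0.02 rad and y of each of slat_near_mid, slat_far_mid in the frame of jig below 0.005 m), for 0.2 s.
2. the jaws have drawn the slats tight together (centres at most 71.5 mm apart, at least 5 N between them and from each jaw) (distance between slat_near_mid and slat_far_mid below 0.0715 m and contact force between slat_near and slat_far above 5 N and contact force between slat_near and jaw_near above 5 N and contact force between slat_far and jaw_far above 5 N), for 0.2 s.
At the end, for the whole second after the job is handed in: Gate seated on its catch (under 0.02 rad); the slats pressed together (centres at most 71.5 mm apart, at least 5 N between them and from each jaw), flat and square to the jig within about 2 degrees, their ends even at the gate within 5 mm, at rest (all of step 1 and all of step 2 and y of each of slat_near_mid, slat_far_mid in the frame of jig above -0.005 m and angle between the y axis of each of slat_near_mid, slat_far_mid and the y axis of jig, either way round below 0.03 rad and angle between each of slat_near_mid, slat_far_mid's own z axis and vertical below 0.04 rad and linear speed of each of slat_near, slat_far below 0.01 m/s); the robot touches nothing.
It fails at once if the glue jar is shoved (30 mm) or tipped (distance of glue_jar from where it was at the start of the episode above 0.03 m or angle between glue_jar's own z axis and vertical above 0.3 rad).
It fails at once if the offcut is shoved (30 mm) (distance of offcut from where it was at the start of the episode above 0.03 m).
It also fails if it takes over 72 s, if anything falls off the work surface, if the arm or the gripper's body presses on something with over 40 N, if the wrist force passes 120 N, or if a joint passes its speed limit or range.

## Working session

There is one attempt and no reset: what is moved stays moved. The work goes in short steps, Python scripts to look and compute and a tool call to move; the robot and the scene stay as the last step left them, time stands still between calls to the robot, and variables do not carry over. Pictures are saved under pics/ and viewed, at most 11 in all, crops included, and the job is handed in when it is done.

Besides the shell and the picture viewer there is one more tool, called after "Call:" by a JSON object that holds its "api" and its "payload", one argument or row to a line. drive_tool: Moves the arm, as the interface text tells. Its arguments: {"type":"object","properties":{"targets":{"type":"array","items":{"type":"array"}},"newtons":{"type":"number"}},"required":["targets"]}

```bash
mkdir -p pics; cat > h.py <<'E'
import numpy as np, cv2
from cell import sense, imaging, robot, spotter
def proj(c,P):
    k=imaging.get_calibration(c); R=np.array(k["R"]);t=np.array(k["t"])
    p,_=cv2.projectPoints(np.atleast_2d(np.array(P,float)),cv2.Rodrigues(R)[0],t,np.array(k["camera_matrix"]),np.array(k["dist"]));return p[:,0]
def ray(c,uv):
    k=imaging.get_calibration(c);R=np.array(k["R"]);t=np.array(k["t"])
    n=cv2.undistortPoints(np.array([[uv]],float),np.array(k["camera_matrix"]),np.array(k["dist"]))[0,0]
    return -R.T@t, R.T@np.array([n[0],n[1],1])
def atz(c,uv,z):
    o,d=ray(c,uv); return o+d*(z-o[2])/d[2]
def save(c,n,crop=None,s=1):
    im=imaging.camera(c)[:,:,::-1].copy()
    if crop: r0,r1,c0,c1=crop; im=im[r0:r1,c0:c1]
    cv2.imwrite(n,cv2.resize(im,None,fx=s,fy=s,interpolation=cv2.INTER_CUBIC))
E
python3 - <<'E'
from h import *
np.set_printoptions(precision=4,suppress=True)
save("scene","pics/s0.png",s=1.4);save("top","pics/t0.png",s=1.4)
for c in("scene","top"):
    o,_=ray(c,(280,210));print(c,o,imaging.get_calibration(c)["camera_matrix"])
    for n in["gate_post","gate","turnbuckle","turnbuckle_mid","slat_near_mid","slat_far_mid","glue_jar","offcut","jaw_near","jaw_far","gate_hinge"]:
        try: print(n,[(np.round(d["position"]).tolist(),round(d["p"],2)) for d in spotter.search_frame(c,n)][:4])
        except Exception as e: print(n,e)
s=sense();print(s["tool_pos"],s["tcp_rot"],s["clock"],robot.finger_overhang)
E
```

```text
scene [1.2958 0.4666 0.6614] [[476.4527   0.     274.8856]
 [  0.     476.4527 209.176 ]
 [  0.       0.       1.    ]]
gate_post [([256.0, 276.0], 0.91)]
gate [([256.0, 281.0], 0.97)]
turnbuckle [([193.0, 180.0], 0.69), ([203.0, 218.0], 0.68), ([257.0, 278.0], 0.29)]
turnbuckle_mid [([201.0, 214.0], 0.98), ([255.0, 281.0], 0.52)]
slat_near_mid [([228.0, 370.0], 0.89), ([175.0, 234.0], 0.85), ([313.0, 364.0], 0.85), ([227.0, 235.0], 0.56)]
slat_far_mid [([248.0, 222.0], 0.98)]
glue_jar [([190.0, 182.0], 0.61)]
offcut [([246.0, 132.0], 0.66)]
jaw_near [([206.0, 237.0], 0.64)]
jaw_far [([248.0, 190.0], 0.67)]
gate_hinge [([253.0, 281.0], 0.8)]
top [0.3206 0.0388 1.1665] [[435.4333   0.     282.5538]
 [  0.     435.4333 211.9169]
 [  0.       0.       1.    ]]
gate_post [([184.0, 327.0], 0.37)]
gate [([186.0, 259.0], 0.72)]
turnbuckle [([186.0, 323.0], 0.93), ([153.0, 318.0], 0.41)]
turnbuckle_mid [([182.0, 329.0], 0.72)]
slat_near_mid [([173.0, 183.0], 0.97), ([309.0, 382.0], 0.84), ([273.0, 216.0], 0.65), ([205.0, 322.0], 0.57)]
slat_far_mid [([175.0, 313.0], 0.75)]
glue_jar [([222.0, 394.0], 0.76)]
offcut [([145.0, 372.0], 0.83)]
jaw_near [([225.0, 332.0], 0.76), ([184.0, 330.0], 0.66)]
jaw_far [([153.0, 318.0], 0.94), ([203.0, 319.0], 0.7), ([144.0, 373.0], 0.43)]
gate_hinge [([183.0, 257.0], 0.79)]
[0.1835 0.5449 0.4047] [[-0.9477  0.3191 -0.    ]
 [ 0.3191  0.9477 -0.    ]
 [ 0.     -0.     -1.    ]] 1.2 0.1734
```

View pics/s0.png

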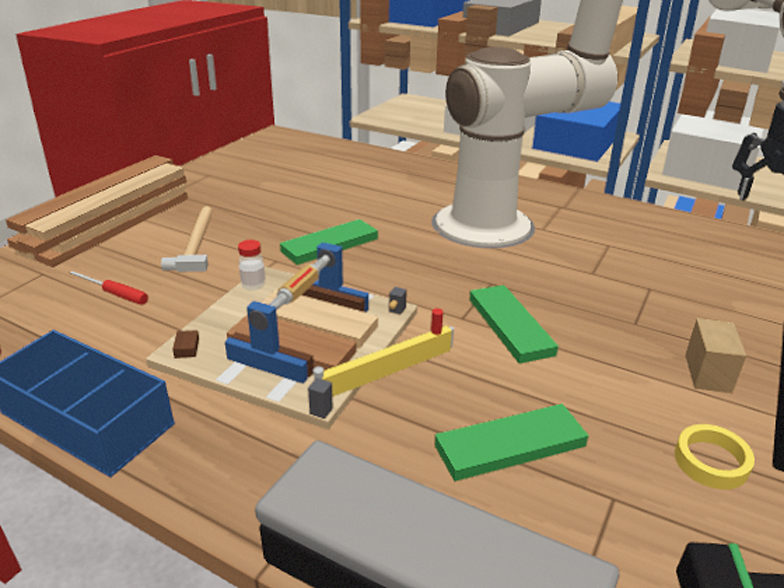

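View pics/t0.png

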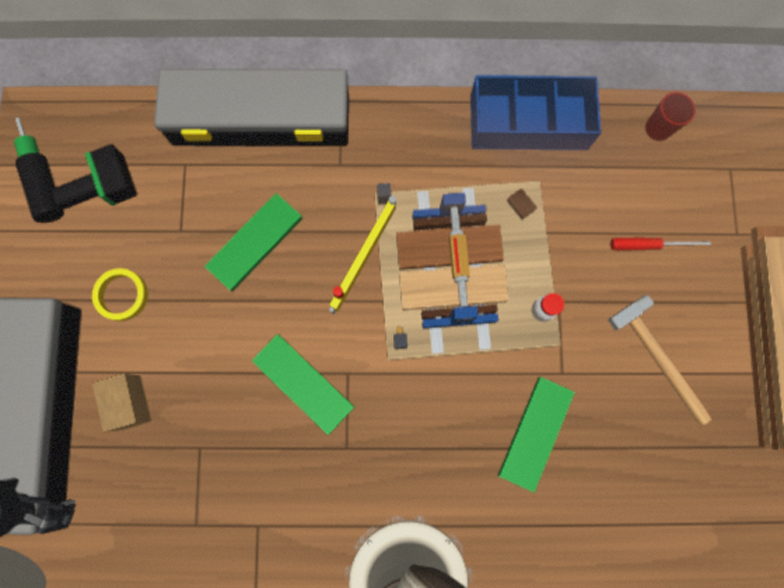

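The pictures show the jig with the yellow gate and red post (scene px ~(col 312,row 229), top ~(241,209)) standing open. The brass sleeve with its red stripe is at top ~(328,183). The jar is at top (391,219) and the offcut at (372,145). Possible confusions:
- **Slats:** the green slabs at top (181,173), (216,274) and (383,310) look like slats. The pale slat at (324,205) and the brown one at (321,176) are the right ones.
- **Gate:** the yellow ring at top (85,215) is not the gate.
- **Post:** the red screwdriver at (455,174) and the red cup are not the post.

Next I fit the jig pose.

```bash
cat >> h.py <<'E'
def jw(p,j):
    p=np.atleast_2d(p).astype(float)/1000; c,s=np.cos(j[2]),np.sin(j[2])
    return np.c_[j[0]+c*p[:,0]-s*p[:,1], j[1]+s*p[:,0]+c*p[:,1], p[:,2]]
E
python3 - <<'E'
from h import *
from scipy.optimize import least_squares
np.set_printoptions(precision=4,suppress=True)
pts=[[165,140,18],[165,-190,18],[-165,-190,18],[-165,140,18]]
uv=np.array([[376,194],[541,182],[559,344],[388,358]])/1.4
W=np.array([atz("top",u,.018) for u in uv]);print(W, [np.linalg.norm(W[i]-W[i-1]) for i in range(4)])
f=lambda j:(proj("top",jw(pts,j))-uv).ravel()
r=least_squares(f,[.4,0,0]);j=r.x;print(j,r.fun)
# post & gate angle from top
im=imaging.camera("top");ims=imaging.camera("scene")
def red(im,box):
    h=cv2.cvtColor(im,cv2.COLOR_RGB2HSV);m=((h[...,0]<8)|(h[...,0]>172))&(h[...,1]>170)&(h[...,2]>90)
    r0,r1,c0,c1=box;k=np.zeros_like(m);k[r0:r1,c0:c1]=m[r0:r1,c0:c1];v,u=np.nonzero(k);return np.array([u.mean(),v.mean()]),len(u)
ut,n=red(im,(195,225,225,260));us,n2=red(ims,(215,245,300,325));print(ut,n,us,n2)
g=lambda a:jw([[130-205*np.cos(a),107.5+205*np.sin(a),z] for z in(62,72,82,92,102)],j)
r=least_squares(lambda a:np.r_[proj("top",g(a[0])).mean(0)-ut,proj("scene",g(a[0])).mean(0)-us],[.6]);print("gate",r.x,r.fun,g(r.x[0])[2])
# stripe on sleeve
h,n=red(im,(165,200,315,345));h2,n2=red(ims,(185,220,195,235));print(h,n,h2,n2)
for a in range(6): pass
mid=jw([0,0,115],j)
print("mid px",proj("top",mid),proj("scene",mid),mid)
# overlays
def ov(c,im,box,s,name):
    r0,r1,c0,c1=box;o=cv2.resize(im[r0:r1,c0:c1,::-1].copy(),None,fx=s,fy=s,interpolation=cv2.INTER_CUBIC)
    A=r.x[0]
    P={(0,255,0):jw(pts,j),(255,0,255):jw([[-38,0,115],[38,0,115],[0,0,115]],j),(255,255,0):jw([[130,107.5,62],[130-205*np.cos(A),107.5+205*np.sin(A),102]],j)}
    for col,p in P.items():
        for q in proj(c,p): cv2.circle(o,tuple(int(v) for v in (q-[c0,r0]+.5)*s),3,col,1)
    cv2.imwrite(name,o)
ov("top",im,(115,265,225,410),4,"pics/t1.png");ov("scene",ims,(165,305,100,330),3.4,"pics/s1.png")
E
```

```text
[[ 0.7257  0.064   0.018 ]
 [ 0.7533 -0.264   0.018 ]
 [ 0.4305 -0.2855  0.018 ]
 [ 0.4034  0.0391  0.018 ]] [np.float64(0.32335723908526903), np.float64(0.3292153432433019), np.float64(0.3235490966689001), np.float64(0.32567243959162634)]
[ 0.5766 -0.0866  0.0775] [-0.5995 -1.5676 -0.3027 -0.8649  1.3132  1.3694 -0.4215  0.7939]
[240.8372 207.9535] 43 [311.7917 229.0583] 120
gate [0.5783] [0.9161 0.3663 0.5434 1.0419] [0.5181 0.129  0.082 ]
[325.6122 181.7551] 49 [214.6667 197.8205] 39
mid px [[328.0233 183.1199]] [[213.3789 202.7477]] [[ 0.5766 -0.0866  0.115 ]]
```

View pics/t1.png

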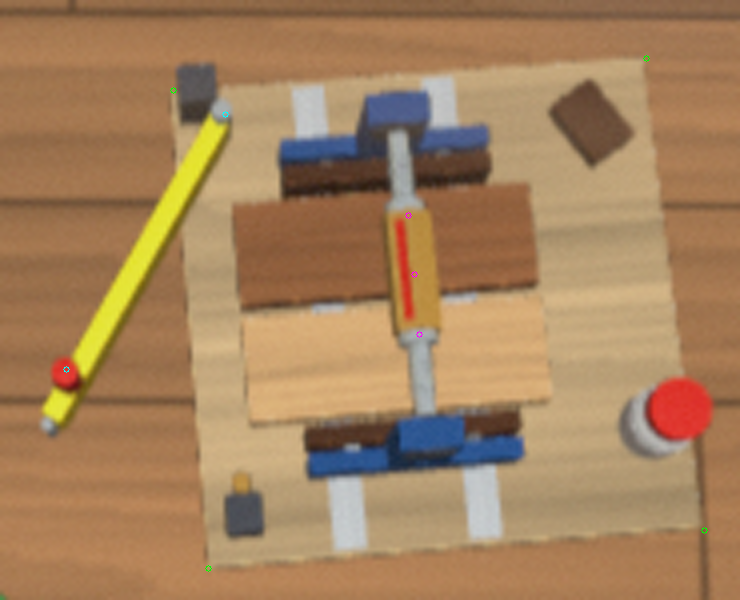

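View pics/s1.png

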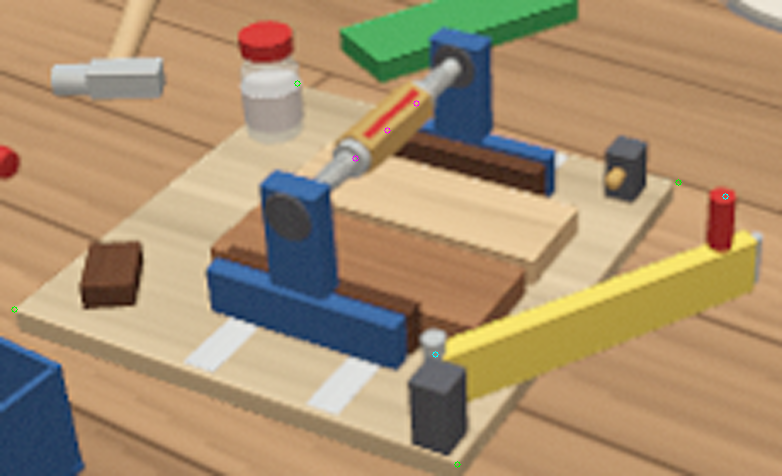

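Overlays agree with the jig fit to about 2 mm: jig origin (0.577,-0.087), yaw 0.078. The gate is open about 0.58 rad, with the post at (0.518,0.129). Next: the sleeve angle from the stripe, and the move to the post.

```bash
cat >> h.py <<'E'
J=[0.5766,-0.0866,0.0775]
def where(s=None):   # fingertip centre in jig mm (if overhang right)
    s=s or sense(); d=np.array(s["tool_pos"])-[J[0],J[1],0]; c,n=np.cos(J[2]),np.sin(J[2])
    return np.array([c*d[0]+n*d[1],-n*d[0]+c*d[1],d[2]-robot.finger_overhang])*1000
def shift(tip):  # cm along tool axes to bring tip to jig mm point
    s=sense(); w=jw(tip,J)[0]; w[2]+=robot.finger_overhang
    return np.array(s["tcp_rot"]).T@(w-np.array(s["tool_pos"]))*100
E
python3 - <<'E'
from h import *
np.set_printoptions(precision=3,suppress=True)
t=np.array([325.61,181.76]);s=np.array([214.67,197.82])
for a in np.arange(30,151,10):
    p=jw([0,14*np.cos(np.radians(a)),115+14*np.sin(np.radians(a))],J)
    print(a,proj("top",p)[0]-t,proj("scene",p)[0]-s)
print(proj("top",jw([[0,0,115],[0,10,115],[0,0,125]],J)),proj("scene",jw([[0,0,115],[0,10,115],[0,0,125]],J)))
print(shift([-42,268,140]),shift([-42,268,78]),where(),sense()["clock"])
E
```

```text
30 [-2.149  1.037] [3.291 3.457]
40 [-1.499  0.805] [2.693 2.53 ]
50 [-0.728  0.589] [1.973 1.676]
60 [0.143 0.396] [1.153 0.921]
70 [1.084 0.233] [0.258 0.289]
80 [2.068 0.104] [-0.683 -0.2  ]
90 [3.063 0.014] [-1.641 -0.531]
100 [ 4.037 -0.035] [-2.586 -0.696]
110 [ 4.96  -0.041] [-3.489 -0.688]
120 [ 5.804 -0.003] [-4.323 -0.508]
130 [6.541 0.076] [-5.063 -0.164]
140 [7.149 0.195] [-5.685  0.334]
150 [7.61  0.349] [-6.171  0.97 ]
[[328.017 183.123]
 [324.016 183.405]
 [328.484 182.163]] [[213.387 202.748]
 [217.29  203.783]
 [213.132 198.856]]
[-43.049 -24.289   9.129] [-43.049 -24.289  15.329] [-343.014  660.055  231.303] 1.3
```

Call:
{"api": "drive_tool", "payload": {
  "targets": [
    [[-4,-2,0],-8,-1],
    [[-8,-4.5,0],-16,-1],
    [[-12.5,-7,1],-23,-1],
    [[-17,-9.5,2],-23,-1],
    [[-21,-12,3],-23,-1],
    [[-25,-14,4],-23,-1],
    [[-29,-16.5,5],-23,-1],
    [[-33,-18.5,6],-23,-1],
    [[-37,-21,7],-23,-1],
    [[-41,-23,8],-23,-1],
    [[-43,-24.3,9],-23,-1],
    [[-43,-24.3,9],-23,-1]
  ],
  "newtons": 60
}}

```text
clock: 2.5
tool_pos: [0.5147, 0.1749, 0.3134]
tcp_rot: [[-0.997, -0.072, -0.002], [-0.072, 0.997, -0.001], [0.002, -0.001, -1.0]]
wrist_force: [-0.5, 0.2, 0.2]
gripper_width: 0.0004
gripper_force: 0.0
```

```bash
python3 - <<'E'
from h import *
np.set_printoptions(precision=3,suppress=True)
s=sense();print(where(),s["tcp_rot"],s["wrist_force"],s["gripper_width"],s["clock"])
for p in([-42,262,78],[-75,128,78]): print(shift(p))
# compare fingertip height
print(proj("scene",jw(where(),J)),proj("scene",jw(where()-[0,0,13],J)))
save("scene","pics/s2.png",(130,270,250,450),4)
E
```

```text
[-41.434 265.461 139.959] [[-0.997 -0.072 -0.002]
 [-0.072  0.997 -0.001]
 [ 0.002 -0.001 -1.   ]] [-0.52   0.164  0.157] 0.0003967162063222394 2.5
[ 0.044 -0.342  6.196]
[  3.277 -13.758   6.212]
[[334.71 212.44]] [[334.215 217.754]]
```

View pics/s2.png

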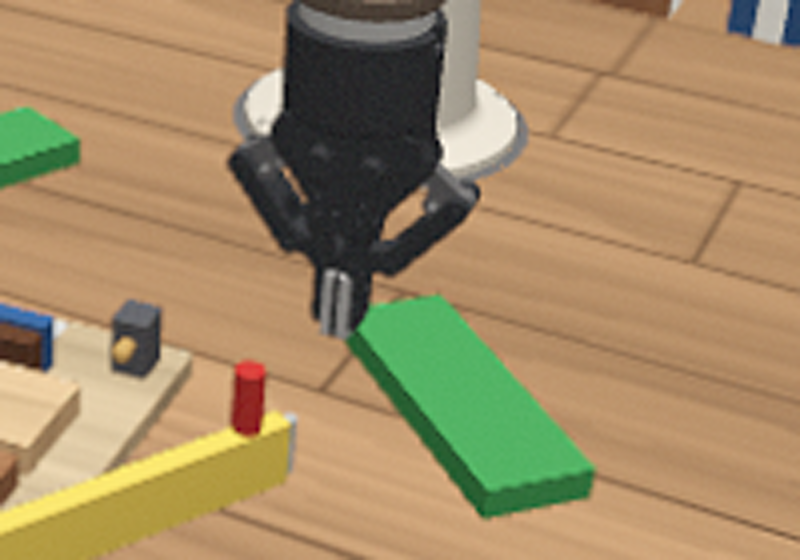

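Picture: the shut fingertips are at crop (338,335), where predicted to about 2 mm. The red post is at crop (250,400), to the right of the hand in jig terms. I'll lower the hand and push.

Call:
{"api": "drive_tool", "payload": {
  "targets": [
    [[0,0,3],0,-1],
    [[0,0,6.2],0,-1],
    [[0,-1,6.2],0,-1],
    [[0,-2,6.2],0,-1],
    [[0.3,-3,6.2],0,-1],
    [[0.7,-4,6.2],0,-1],
    [[1.2,-5,6.2],0,-1],
    [[1.6,-6,6.2],0,-1],
    [[2.1,-7,6.2],0,-1],
    [[2.5,-8,6.2],0,-1],
    [[2.8,-9,6.2],0,-1],
    [[3.0,-10,6.2],0,-1]
  ]
}}

```text
clock: 3.75
tool_pos: [0.4909, 0.0745, 0.2526]
tcp_rot: [[-0.997, -0.076, -0.001], [-0.076, 0.997, 0.0], [0.001, 0.0, -1.0]]
wrist_force: [0.6, 1.0, 0.0]
gripper_width: 0.0003
gripper_force: 0.4
```

```bash
python3 - <<'E'
from h import *
np.set_printoptions(precision=3,suppress=True)
s=sense();print(where(),s["wrist_force"],s["clock"]);print(shift([-75,131,78]))
save("top","pics/t2.png",(115,265,225,410),4)
E
```

```text
[-73.002 167.288  79.21 ] [0.64  1.004 0.023] 3.75
[ 0.196 -3.629  0.121]
```

View pics/t2.png

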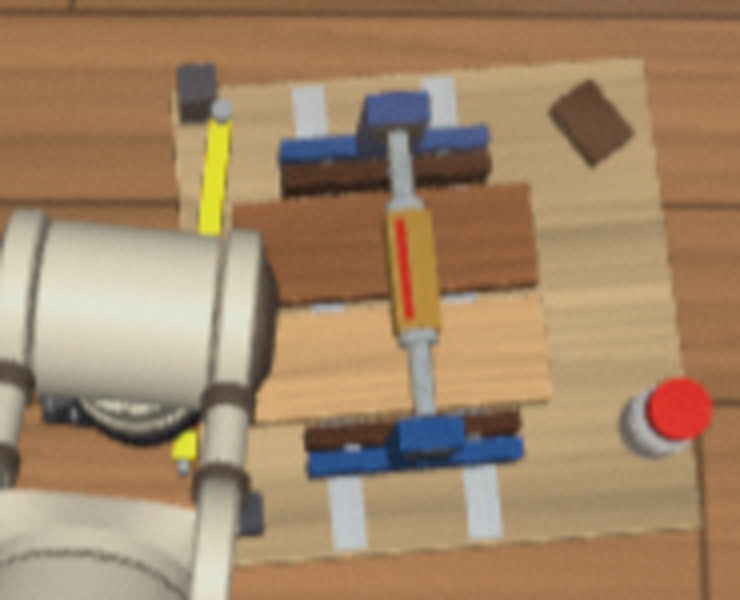

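The gate has followed to about 0.18 rad: its yellow end is at crop (185,450) and the hinge at (220,110). I'll push on to shut.

Call:
{"api": "drive_tool", "payload": {
  "targets": [
    [[0.1,-0.7,0],0,-1],
    [[0.2,-1.4,0],0,-1],
    [[0.2,-2,0],0,-1],
    [[0.2,-2.5,0],0,-1],
    [[0.2,-3,0],0,-1],
    [[0.2,-3.3,0],0,-1],
    [[0.2,-3.6,0],0,-1],
    [[0.2,-3.6,0],0,-1]
  ]
}}

```text
clock: 4.6
tool_pos: [0.4919, 0.0394, 0.2526]
tcp_rot: [[-0.997, -0.077, -0.0], [-0.077, 0.997, 0.0], [0.0, 0.0, -1.0]]
wrist_force: [-0.2, 0.2, 0.1]
gripper_width: -0.0002
gripper_force: 0.2
```

Call:
{"api": "drive_tool", "payload": {
  "targets": [
    [[0,-0.2,0],0,-1],
    [[0,-0.4,0],0,-1],
    [[0,-0.6,0],0,-1],
    [[0,-0.6,0],0,-1]
  ]
}}

```text
clock: 5.0
tool_pos: [0.4922, 0.035, 0.2526]
tcp_rot: [[-0.997, -0.075, -0.001], [-0.075, 0.997, 0.006], [0.0, 0.006, -1.0]]
wrist_force: [-2.3, 13.4, 2.5]
gripper_width: -0.0002
gripper_force: 7.3
```

```bash
python3 - <<'E'
from h import *
np.set_printoptions(precision=3,suppress=True)
s=sense();print(where(),s["wrist_force"],s["clock"])
save("scene","pics/s3.png",(150,290,180,380),4)
E
```

```text
[-74.766 127.747  79.232] [-2.308 13.429  2.452] 5.0
```

View pics/s3.png

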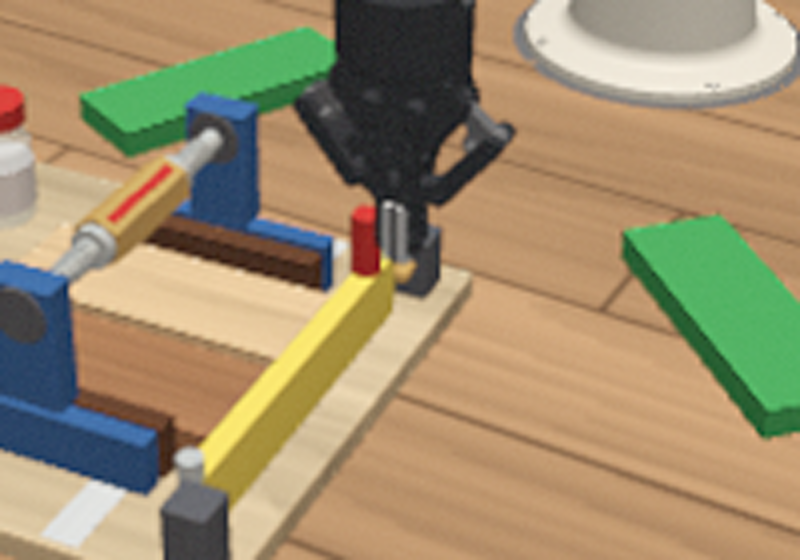

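The gate runs along the slat ends with its free end at the brass ball, crop (400,270). A firmer push will confirm the hard stop.

Call:
{"api": "drive_tool", "payload": {
  "targets": [
    [[0,-0.2,0],0,-1],
    [[0,-0.4,0],0,-1],
    [[0,-0.4,0],0,-1],
    [[0,-0.4,0],0,-1]
  ]
}}

```text
clock: 5.45
tool_pos: [0.4922, 0.0335, 0.2526]
tcp_rot: [[-0.997, -0.075, -0.001], [-0.075, 0.997, 0.012], [0.0, 0.013, -1.0]]
wrist_force: [0.3, 28.9, 5.4]
gripper_width: -0.0002
gripper_force: 14.6
```

Hard stop confirmed: the force rose to 29 N with the tip still, so the gate is seated. I'll back off and go above the sleeve with the fingers open.

Call:
{"api": "drive_tool", "payload": {
  "targets": [
    [[0,2,0],0,-1],
    [[0,5,-1],0,-1],
    [[0,5,-5],0,-1],
    [[0,5,-10],0,0],
    [[-2,3,-13.7],0,1],
    [[-4,-1,-13.7],0,1],
    [[-6,-5,-13.7],0,1],
    [[-7.5,-9,-13.7],0,1],
    [[-7.5,-12.3,-13.7],0,1],
    [[-7.5,-12.3,-13.7],0,1],
    [[-7.5,-12.3,-13.7],0,1]
  ]
}}

```text
clock: 6.55
tool_pos: [0.577, -0.0885, 0.3896]
tcp_rot: [[-0.997, -0.075, 0.0], [-0.075, 0.997, -0.0], [-0.0, -0.0, -1.0]]
wrist_force: [0.4, 1.0, -0.2]
gripper_width: 0.0854
gripper_force: 0.0
```

```bash
python3 - <<'E'
from h import *
np.set_printoptions(precision=3,suppress=True)
s=sense();print(where(),s["wrist_force"],s["clock"],s["gripper_width"])
save("scene","pics/s4.png",(90,250,150,340),4)
E
```

```text
[  0.215  -1.896 216.17 ] [ 0.397  1.005 -0.204] 6.55 0.08541392920176086
```

View pics/s4.png

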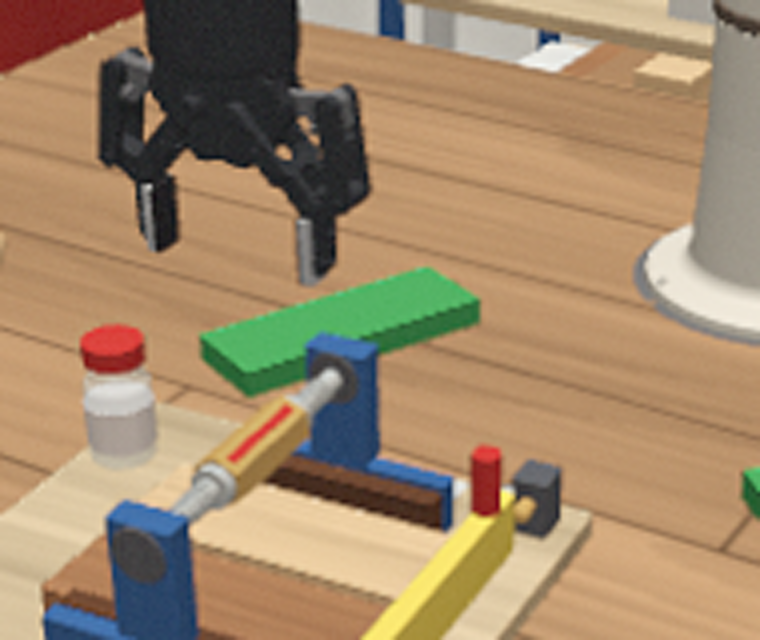

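The gate stays seated, with the post at crop (487,480) by the ball catch. The hand is open above the sleeve, crop (255,440). I'll descend and pinch the flats to find the axis.

Call:
{"api": "drive_tool", "payload": {
  "targets": [
    [[0,0,4],0,1],
    [[0,0,8],0,1],
    [[0,0,11.5],0,1],
    [[0,0,11.5],0,0.3],
    [[0,0,11.5],0,-0.1],
    [[0,0,11.5],0,-0.5],
    [[0,0,11.5],0,-0.5],
    [[0,0,11.5],0,-0.5],
    [[0,0,11.5],0,-0.5]
  ],
  "newtons": 40
}}

```text
clock: 7.5
tool_pos: [0.578, -0.0871, 0.2779]
tcp_rot: [[-0.997, -0.077, 0.004], [-0.077, 0.997, 0.0], [-0.004, -0.0, -1.0]]
wrist_force: [-1.1, 3.7, 7.0]
gripper_width: 0.0273
gripper_force: 38.9
```

```bash
python3 - <<'E'
from h import *
np.set_printoptions(precision=3,suppress=True)
s=sense();print(where(),s["wrist_force"],s["moment"],s["clock"],s["gripper_width"],s["tcp_rot"])
E
```

```text
[  1.345  -0.575 104.51 ] [-1.137  3.668  7.04 ] [0.776 0.214 0.103] 7.5 0.0273157335150218 [[-0.997 -0.077  0.004]
 [-0.077  0.997  0.   ]
 [-0.004 -0.    -1.   ]]
```

Width 27.3 mm at 39 N, so the flats are gripped and the sleeve is aligned at joint ~0, with its axis at where-y ≈ -0.3. The drive only turns about the vertical, so I'll turn the sleeve with one fingertip: press the right finger's inner tip edge down on the upper-right face in ~60° strokes. I'll open, rise, shift and descend to touch.

Call:
{"api": "drive_tool", "payload": {
  "targets": [
    [[0,0,0],0,0.3],
    [[0,0,0],0,1],
    [[0,0,0],0,1],
    [[0,0,-2],0,1],
    [[0,0,-4],0,1],
    [[0,1.5,-4],0,1],
    [[0,3.15,-4],0,1],
    [[0,3.15,-3],0,1],
    [[0,3.15,-2.2],0,1],
    [[0,3.15,-2.2],0,1],
    [[0,3.15,-2.2],0,1]
  ]
}}

```text
clock: 8.6
tool_pos: [0.5742, -0.0562, 0.2956]
tcp_rot: [[-0.997, -0.076, -0.002], [-0.076, 0.997, 0.0], [0.002, 0.001, -1.0]]
wrist_force: [0.2, -0.5, -0.2]
gripper_width: 0.0858
gripper_force: 0.0
```

Call:
{"api": "drive_tool", "payload": {
  "targets": [
    [[0,0,0.2],0,1],
    [[0,0,0.4],0,1],
    [[0,0,0.4],0,1]
  ]
}}

```text
clock: 8.9
tool_pos: [0.5745, -0.0563, 0.2925]
tcp_rot: [[-0.997, -0.076, -0.0], [-0.076, 0.997, 0.0], [0.0, 0.0, -1.0]]
wrist_force: [-0.7, -0.2, -0.3]
gripper_width: 0.0853
gripper_force: 0.0
```

Call:
{"api": "drive_tool", "payload": {
  "targets": [
    [[0,0,0.2],0,1],
    [[0,0,0.4],0,1],
    [[0,0,0.4],0,1]
  ]
}}

```text
clock: 9.2
tool_pos: [0.5744, -0.0561, 0.2883]
tcp_rot: [[-0.997, -0.076, -0.001], [-0.076, 0.997, 0.0], [0.001, 0.0, -1.0]]
wrist_force: [0.4, -0.4, -0.2]
gripper_width: 0.0853
gripper_force: 0.0
```

```bash
python3 - <<'E'
from h import *
np.set_printoptions(precision=3,suppress=True)
s=sense();print(where(),s["wrist_force"],s["moment"],s["clock"],s["gripper_width"],s["tcp_rot"])
E
```

```text
[  0.155  30.574 114.932] [ 0.408 -0.363 -0.244] [ 0.046 -0.003 -0.049] 9.2 0.08531851445620316 [[-0.997 -0.076 -0.001]
 [-0.076  0.997  0.   ]
 [ 0.001  0.    -1.   ]]
```

Call:
{"api": "drive_tool", "payload": {
  "targets": [
    [[0,0,0.2],0,1],
    [[0,0,0.4],0,1],
    [[0,0,0.4],0,1]
  ]
}}

```text
clock: 9.5
tool_pos: [0.5744, -0.0561, 0.2843]
tcp_rot: [[-0.997, -0.077, -0.001], [-0.077, 0.997, 0.0], [0.001, 0.0, -1.0]]
wrist_force: [0.5, -0.6, -0.3]
gripper_width: 0.0853
gripper_force: 0.0
```

Call:
{"api": "drive_tool", "payload": {
  "targets": [
    [[0,0,0.2],0,1],
    [[0,0,0.2],0,1]
  ]
}}

```text
clock: 9.7
tool_pos: [0.5748, -0.0564, 0.2834]
tcp_rot: [[-0.997, -0.077, 0.001], [-0.077, 0.997, -0.001], [-0.001, -0.001, -1.0]]
wrist_force: [-1.2, -0.8, 3.0]
gripper_width: 0.0854
gripper_force: 1.5
```

Call:
{"api": "drive_tool", "payload": {
  "targets": [
    [[0,0,0.2],0,1],
    [[0,0,0.2],0,1]
  ]
}}

```text
clock: 9.9
tool_pos: [0.5752, -0.0568, 0.2826]
tcp_rot: [[-0.997, -0.077, 0.002], [-0.077, 0.997, -0.002], [-0.002, -0.003, -1.0]]
wrist_force: [-3.2, -1.1, 9.5]
gripper_width: 0.0858
gripper_force: 4.0
```

Contact at TCP z 0.2837, as predicted for the open fingertip on that face. First stroke.

Call:
{"api": "drive_tool", "payload": {
  "targets": [
    [[0,0,0.2],0,1],
    [[0,0,0.35],0,1],
    [[0,0,0.5],0,1],
    [[0,0,0.63],0,1],
    [[0,0,0.63],0,1]
  ]
}}

```text
clock: 10.4
tool_pos: [0.5759, -0.0579, 0.2791]
tcp_rot: [[-0.997, -0.077, 0.005], [-0.077, 0.997, -0.006], [-0.005, -0.007, -1.0]]
wrist_force: [-6.9, -4.7, 18.4]
gripper_width: 0.0853
gripper_force: 9.3
```

```bash
python3 - <<'E'
from h import *
np.set_printoptions(precision=3,suppress=True)
s=sense();print(where(),s["wrist_force"],s["moment"],s["clock"],s["gripper_width"],s["tcp_rot"])
E
```

```text
[  1.502  28.677 105.658] [-6.933 -4.737 18.415] [-1.679  0.968 -0.342] 10.4 0.08533133120313853 [[-0.997 -0.077  0.005]
 [-0.077  0.997 -0.006]
 [-0.005 -0.007 -1.   ]]
```

Call:
{"api": "drive_tool", "payload": {
  "targets": [
    [[0,0.05,0.15],0,1],
    [[0,0.1,0.3],0,1],
    [[0,0.2,0.45],0,1],
    [[0,0.3,0.6],0,1],
    [[0,0.4,0.75],0,1],
    [[0,0.4,0.75],0,1]
  ]
}}

```text
clock: 11.0
tool_pos: [0.5758, -0.0569, 0.2716]
tcp_rot: [[-0.997, -0.076, 0.006], [-0.077, 0.997, -0.014], [-0.005, -0.014, -1.0]]
wrist_force: [-5.6, -18.2, 14.3]
gripper_width: 0.0854
gripper_force: 12.4
```

```bash
cat >> h.py <<'E'
def P():
    s=sense(); w=np.array(s["tool_pos"])+np.array(s["tcp_rot"])@np.array([0,-.04265,.160])
    d=w-[J[0],J[1],0]; c,n=np.cos(J[2]),np.sin(J[2]); y=(-n*d[0]+c*d[1])*1000+.3; z=d[2]*1000-115
    r=np.hypot(y,z);f=np.degrees(np.arctan2(z,y))%360
    print("P",round(y,1),round(z,1),"r %.1f phi %.0f a %.0f"%(r,f,f-np.degrees(np.arccos(min(1,14/r)))),np.round(s["wrist_force"],1),s["gripper_width"],s["clock"])
E
python3 - <<'E'
from h import *
P(); save("scene","pics/s5.png",(150,250,170,290),6)
E
```

```text
P -14.9 -2.7 r 15.1 phi 190 a 168 [ -5.6 -18.2  14.3] 0.0853759459381691 11.0
```

View pics/s5.png

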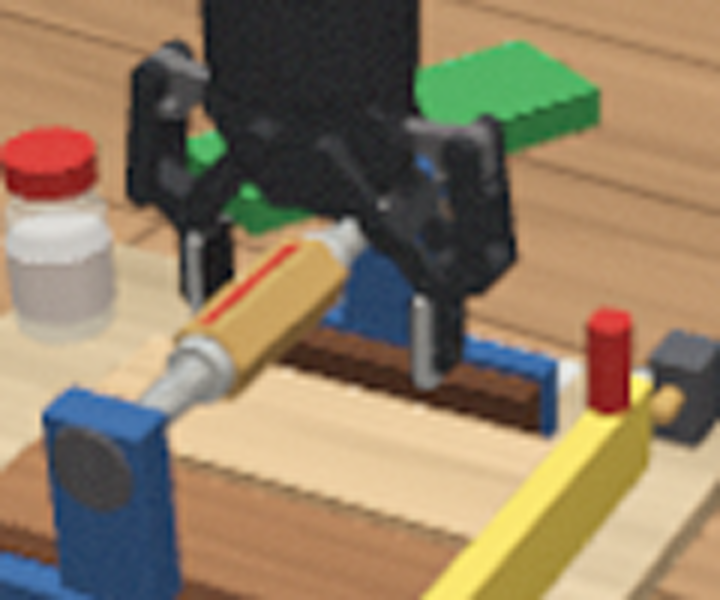

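The stripe has gone over the top to crop (250,285), a turn of about 50°, so the stroke works. I'll finish it, step out to the right, rise and come back above the next face.

Call:
{"api": "drive_tool", "payload": {
  "targets": [
    [[0,0.1,0.2],0,1],
    [[0,0.2,0.4],0,1],
    [[0,0.2,0.6],0,1],
    [[0,0.2,0.6],0,1]
  ]
}}

```text
clock: 11.45
tool_pos: [0.577, -0.0558, 0.2661]
tcp_rot: [[-0.997, -0.077, 0.012], [-0.077, 0.997, -0.015], [-0.011, -0.016, -1.0]]
wrist_force: [2.0, -22.0, 10.2]
gripper_width: 0.0854
gripper_force: 11.7
```

```bash
python3 -c "
from h import *
P()"
```

```text
P -14.2 -8.2 r 16.4 phi 210 a 178 [  2.  -22.   10.2] 0.0853884968118605 11.45
```

Call:
{"api": "drive_tool", "payload": {
  "targets": [
    [[0,-1,-0.6],0,1],
    [[0,-2,-0.8],0,1],
    [[0,-2,-2.5],0,1],
    [[0,-2,-3.4],0,1],
    [[0,-1.2,-3.4],0,1],
    [[0,-0.62,-3.4],0,1],
    [[0,-0.62,-2.7],0,1],
    [[0,-0.62,-2.4],0,1],
    [[0,-0.62,-2.3],0,1],
    [[0,-0.62,-2.2],0,1],
    [[0,-0.62,-2.2],0,1]
  ]
}}

```text
clock: 12.55
tool_pos: [0.5749, -0.0561, 0.2847]
tcp_rot: [[-0.997, -0.077, 0.0], [-0.077, 0.997, -0.001], [-0.0, -0.001, -1.0]]
wrist_force: [-5.8, 2.5, 16.2]
gripper_width: 0.0852
gripper_force: 6.9
```

```bash
python3 -c "
from h import *
P()"
```

```text
P -11.9 9.8 r 15.4 phi 141 a 116 [-5.8  2.5 16.2] 0.08520226506250836 12.55
```

Call:
{"api": "drive_tool", "payload": {
  "targets": [
    [[0,0,0.25],0,1],
    [[0,0,0.45],0,1],
    [[0,0,0.65],0,1],
    [[0,0,0.85],0,1],
    [[0,0.05,1.0],0,1],
    [[0,0.1,1.15],0,1],
    [[0,0.2,1.3],0,1],
    [[0,0.3,1.45],0,1],
    [[0,0.4,1.6],0,1],
    [[0,0.5,1.9],0,1],
    [[0,0.6,2.2],0,1],
    [[0,0.6,2.2],0,1]
  ]
}}

```text
clock: 13.75
tool_pos: [0.5774, -0.0564, 0.2664]
tcp_rot: [[-0.997, -0.077, 0.013], [-0.077, 0.997, -0.017], [-0.012, -0.018, -1.0]]
wrist_force: [-0.8, -25.9, 15.8]
gripper_width: 0.085
gripper_force: 12.9
```

```bash
python3 -c "
from h import *
P()"
```

```text
P -15.3 -7.8 r 17.1 phi 207 a 172 [ -0.8 -25.9  15.8] 0.08498406375879708 13.75
```

Call:
{"api": "drive_tool", "payload": {
  "targets": [
    [[0,-1,-0.6],0,1],
    [[0,-2,-0.8],0,1],
    [[0,-2,-2.5],0,1],
    [[0,-2,-3.4],0,1],
    [[0,-1.2,-3.4],0,1],
    [[0,-0.62,-3.4],0,1],
    [[0,-0.62,-2.7],0,1],
    [[0,-0.62,-2.4],0,1],
    [[0,-0.62,-2.3],0,1],
    [[0,-0.62,-2.2],0,1],
    [[0,-0.62,-2.2],0,1]
  ]
}}

```text
clock: 14.85
tool_pos: [0.5745, -0.0566, 0.2826]
tcp_rot: [[-0.997, -0.076, -0.0], [-0.076, 0.997, 0.0], [0.0, 0.0, -1.0]]
wrist_force: [-0.6, 0.1, -0.2]
gripper_width: 0.0853
gripper_force: 0.0
```

```bash
python3 - <<'E'
from h import *
P(); save("scene","pics/s6.png",(150,270,130,310),4)
E
```

```text
P -12.3 7.6 r 14.4 phi 148 a 134 [-0.6  0.1 -0.2] 0.08534766918411893 14.85
```

View pics/s6.png

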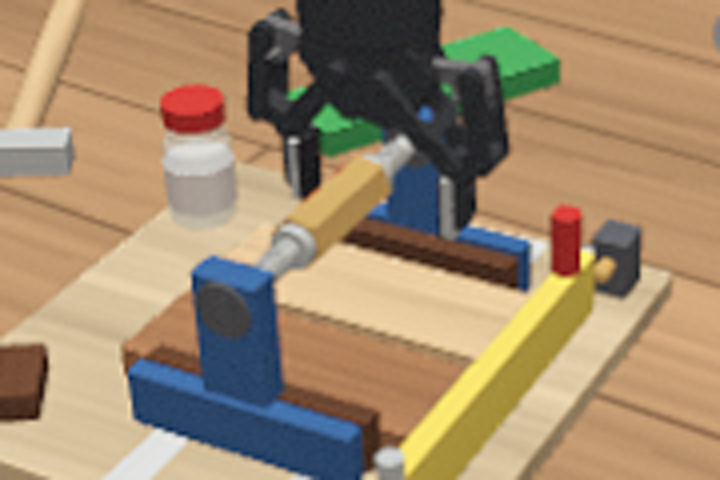

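The post is still by the catch, at crop (567,240). The stripe has left view and the sleeve isn't where a full stroke 2 would put it. The jaw travel since the start will give the actual joint angle.

```bash
cat > j.py <<'E'
from h import *
def joint():
    a=cv2.resize(cv2.imread("pics/s0.png"),(560,420),interpolation=cv2.INTER_AREA); b=imaging.camera("scene")[:,:,::-1]
    S=8; out=[]
    for n,x0,x1,y0,y1,z0,z1 in (("far",92,110,-18,18,70,130),("far2",92,110,-68,68,20,42)):
        q=proj("scene",jw([[x,y,z] for x in(x0,x1) for y in(y0,y1) for z in(z0,z1)],J))
        c0,r0=q.min(0).astype(int);c1,r1=q.max(0).astype(int)
        T=cv2.resize(a[r0:r1,c0:c1],None,fx=S,fy=S,interpolation=cv2.INTER_CUBIC)
        B=cv2.resize(b[r0-8:r1+8,c0-8:c1+8],None,fx=S,fy=S,interpolation=cv2.INTER_CUBIC)
        m=cv2.matchTemplate(B,T,cv2.TM_CCOEFF_NORMED);_,v,_,l=cv2.minMaxLoc(m)
        d=np.array(l)/S-8; e=np.diff(proj("scene",jw([[100,0,70],[90,0,70]],J)),axis=0)[0]
        print(n,d,"score %.2f"%v,"mm in: %.1f"%(d@e/(e@e)*10),"px/10mm",e.round(2))
joint()
E
python3 j.py
```

```text
far [ 1.25  -1.125] score 0.99 mm in: 4.6 px/10mm [ 2.63 -2.51]
far2 [ 1.375 -1.25 ] score 1.00 mm in: 5.1 px/10mm [ 2.63 -2.51]
```

Jaw travel of about 4.85 mm puts the joint near 1.35 rad, so stroke 2 slipped off the corner about a third of the way. I'll resume on the same face with more inward bias and slower steps.

Call:
{"api": "drive_tool", "payload": {
  "targets": [
    [[0,0.15,0.1],0,1],
    [[0,0.25,0.3],0,1],
    [[0,0.25,0.45],0,1],
    [[0,0.25,0.6],0,1],
    [[0,0.25,0.75],0,1],
    [[0,0.3,0.9],0,1],
    [[0,0.3,1.0],0,1],
    [[0,0.3,1.1],0,1],
    [[0,0.3,1.1],0,1]
  ]
}}

```text
clock: 15.85
tool_pos: [0.5768, -0.0567, 0.2783]
tcp_rot: [[-0.997, -0.077, 0.01], [-0.077, 0.997, -0.01], [-0.009, -0.011, -1.0]]
wrist_force: [-5.7, -10.6, 22.2]
gripper_width: 0.0855
gripper_force: 11.2
```

```bash
python3 -c "
from h import *
P()"; python3 j.py
```

```text
P -14.3 3.8 r 14.8 phi 165 a 147 [ -5.7 -10.6  22.2] 0.08554097552412547 15.85
far [ 1.25  -1.125] score 0.99 mm in: 4.6 px/10mm [ 2.63 -2.51]
far2 [ 1.375 -1.25 ] score 1.00 mm in: 5.1 px/10mm [ 2.63 -2.51]
```

Call:
{"api": "drive_tool", "payload": {
  "targets": [
    [[0,0.05,0.15],0,1],
    [[0,0.1,0.3],0,1],
    [[0,0.15,0.45],0,1],
    [[0,0.2,0.55],0,1],
    [[0,0.2,0.55],0,1]
  ]
}}

```text
clock: 16.4
tool_pos: [0.5767, -0.0563, 0.2726]
tcp_rot: [[-0.997, -0.077, 0.01], [-0.077, 0.997, -0.014], [-0.009, -0.015, -1.0]]
wrist_force: [-4.4, -19.3, 16.2]
gripper_width: 0.0855
gripper_force: 11.8
```

```bash
python3 -c "
from h import *
P()"; python3 j.py
```

```text
P -14.6 -1.7 r 14.7 phi 187 a 169 [ -4.4 -19.3  16.2] 0.08545414027913345 16.4
far [ 1.625 -1.5  ] score 0.98 mm in: 6.1 px/10mm [ 2.63 -2.51]
far2 [ 1.625 -1.625] score 0.99 mm in: 6.3 px/10mm [ 2.63 -2.51]
```

Call:
{"api": "drive_tool", "payload": {
  "targets": [
    [[0,0.1,0.2],0,1],
    [[0,0.2,0.4],0,1],
    [[0,0.25,0.6],0,1],
    [[0,0.25,0.6],0,1]
  ]
}}

```text
clock: 16.85
tool_pos: [0.5772, -0.055, 0.2663]
tcp_rot: [[-0.997, -0.077, 0.013], [-0.077, 0.997, -0.017], [-0.012, -0.018, -1.0]]
wrist_force: [1.2, -27.9, 10.3]
gripper_width: 0.0855
gripper_force: 13.6
```

```bash
python3 -c "
from h import *
P()"; python3 j.py
```

```text
P -13.8 -7.9 r 15.9 phi 210 a 182 [  1.2 -27.9  10.3] 0.08549901837796248 16.85
far [ 2.    -1.875] score 0.99 mm in: 7.6 px/10mm [ 2.63 -2.51]
far2 [ 1.875 -2.   ] score 1.00 mm in: 7.5 px/10mm [ 2.63 -2.51]
```

Call:
{"api": "drive_tool", "payload": {
  "targets": [
    [[0,-1,-0.6],0,1],
    [[0,-2.2,-0.8],0,1],
    [[0,-2.2,-2.6],0,1],
    [[0,-2.2,-3.8],0,1],
    [[0,-1.2,-3.8],0,1],
    [[0,-0.65,-3.8],0,1],
    [[0,-0.65,-3.2],0,1],
    [[0,-0.65,-2.8],0,1],
    [[0,-0.65,-2.6],0,1],
    [[0,-0.65,-2.4],0,1],
    [[0,-0.65,-2.4],0,1]
  ]
}}

```text
clock: 18.0
tool_pos: [0.5746, -0.0558, 0.2846]
tcp_rot: [[-0.997, -0.076, -0.0], [-0.076, 0.997, -0.001], [0.0, -0.001, -1.0]]
wrist_force: [-1.5, -0.5, 3.0]
gripper_width: 0.0851
gripper_force: 1.1
```

```bash
python3 -c "
from h import *
P()"; python3 j.py
```

```text
P -11.6 9.6 r 15.1 phi 140 a 119 [-1.5 -0.5  3. ] 0.08508349627382847 18.0
far [ 2.    -1.875] score 0.98 mm in: 7.6 px/10mm [ 2.63 -2.51]
far2 [ 2. -2.] score 1.00 mm in: 7.8 px/10mm [ 2.63 -2.51]
```

Joint ≈ 2.1 rad (120°), with the tip on the next face. Stroke 3, with inward bias and in pieces.

Call:
{"api": "drive_tool", "payload": {
  "targets": [
    [[0,0.1,0.15],0,1],
    [[0,0.15,0.3],0,1],
    [[0,0.2,0.45],0,1],
    [[0,0.2,0.6],0,1],
    [[0,0.2,0.7],0,1],
    [[0,0.2,0.8],0,1],
    [[0,0.2,0.8],0,1]
  ]
}}

```text
clock: 18.75
tool_pos: [0.5749, -0.0559, 0.2813]
tcp_rot: [[-0.997, -0.076, 0.001], [-0.076, 0.997, -0.008], [-0.0, -0.008, -1.0]]
wrist_force: [-14.3, -7.1, 25.1]
gripper_width: 0.0854
gripper_force: 11.7
```

```bash
python3 -c "
from h import *
P()"; python3 j.py
```

```text
P -12.8 6.6 r 14.4 phi 153 a 139 [-14.3  -7.1  25.1] 0.08542831471289748 18.75
far [ 2.125 -2.   ] score 0.98 mm in: 8.0 px/10mm [ 2.63 -2.51]
far2 [ 2.125 -2.125] score 1.00 mm in: 8.3 px/10mm [ 2.63 -2.51]
```

Call:
{"api": "drive_tool", "payload": {
  "targets": [
    [[0,0,0.15],0,1],
    [[0,0,0.3],0,1],
    [[0,0,0.45],0,1],
    [[0,0.05,0.6],0,1],
    [[0,0.1,0.7],0,1],
    [[0,0.1,0.7],0,1]
  ]
}}

```text
clock: 19.4
tool_pos: [0.576, -0.057, 0.2747]
tcp_rot: [[-0.997, -0.076, 0.007], [-0.076, 0.997, -0.013], [-0.006, -0.013, -1.0]]
wrist_force: [-7.2, -18.6, 17.5]
gripper_width: 0.0851
gripper_force: 12.9
```

```bash
python3 -c "
from h import *
P()"; python3 j.py
```

```text
P -15.0 0.2 r 15.0 phi 179 a 158 [ -7.2 -18.6  17.5] 0.08514013618034848 19.4
far [ 2.5   -2.375] score 0.97 mm in: 9.5 px/10mm [ 2.63 -2.51]
far2 [ 2.5 -2.5] score 0.99 mm in: 9.7 px/10mm [ 2.63 -2.51]
```

Call:
{"api": "drive_tool", "payload": {
  "targets": [
    [[0,0.1,0.15],0,1],
    [[0,0.15,0.3],0,1],
    [[0,0.2,0.45],0,1],
    [[0,0.3,0.6],0,1],
    [[0,0.35,0.75],0,1],
    [[0,0.35,0.9],0,1],
    [[0,0.35,0.9],0,1]
  ]
}}

```text
clock: 20.15
tool_pos: [0.5766, -0.0553, 0.2654]
tcp_rot: [[-0.997, -0.076, 0.01], [-0.076, 0.997, -0.016], [-0.009, -0.017, -1.0]]
wrist_force: [-2.7, -26.0, 14.0]
gripper_width: 0.0853
gripper_force: 12.9
```

```bash
python3 -c "
from h import *
P()"; python3 j.py
```

```text
P -13.8 -8.8 r 16.4 phi 213 a 181 [ -2.7 -26.   14. ] 0.08526404473497513 20.15
far [ 3.    -2.875] score 0.98 mm in: 11.4 px/10mm [ 2.63 -2.51]
far2 [ 3. -3.] score 1.00 mm in: 11.7 px/10mm [ 2.63 -2.51]
```

Call:
{"api": "drive_tool", "payload": {
  "targets": [
    [[0,-1,-0.6],0,1],
    [[0,-2.2,-0.8],0,1],
    [[0,-2.2,-2.6],0,1],
    [[0,-2.2,-3.8],0,1],
    [[0,-1.2,-3.8],0,1],
    [[0,-0.65,-3.8],0,1],
    [[0,-0.65,-3.2],0,1],
    [[0,-0.65,-2.8],0,1],
    [[0,-0.65,-2.6],0,1],
    [[0,-0.65,-2.4],0,1],
    [[0,-0.65,-2.4],0,1]
  ]
}}

```text
clock: 21.3
tool_pos: [0.5746, -0.0558, 0.2845]
tcp_rot: [[-0.997, -0.076, -0.0], [-0.076, 0.997, -0.001], [0.0, -0.001, -1.0]]
wrist_force: [-1.1, -0.1, 2.1]
gripper_width: 0.0853
gripper_force: 1.1
```

```bash
python3 -c "
from h import *
P()"; python3 j.py
```

```text
P -11.6 9.6 r 15.0 phi 141 a 119 [-1.1 -0.1  2.1] 0.08525923723306235 21.3
far [ 3.    -2.875] score 0.98 mm in: 11.4 px/10mm [ 2.63 -2.51]
far2 [ 3. -3.] score 1.00 mm in: 11.7 px/10mm [ 2.63 -2.51]
```

Joint ≈ 3.13 rad, so the slats are closed with ~9 N between them. One partial stroke adds margin.

Call:
{"api": "drive_tool", "payload": {
  "targets": [
    [[0,0.1,0.15],0,1],
    [[0,0.15,0.3],0,1],
    [[0,0.2,0.45],0,1],
    [[0,0.2,0.6],0,1],
    [[0,0.2,0.75],0,1],
    [[0,0.2,0.9],0,1],
    [[0,0.2,1.0],0,1],
    [[0,0.2,1.1],0,1],
    [[0,0.2,1.1],0,1]
  ]
}}

```text
clock: 22.25
tool_pos: [0.5758, -0.0566, 0.2799]
tcp_rot: [[-0.997, -0.076, 0.005], [-0.076, 0.997, -0.01], [-0.004, -0.01, -1.0]]
wrist_force: [-14.4, -8.7, 29.3]
gripper_width: 0.0857
gripper_force: 14.9
```

```bash
python3 -c "
from h import *
P()"; python3 j.py
```

```text
P -14.0 5.3 r 15.0 phi 159 a 138 [-14.4  -8.7  29.3] 0.0856679486231219 22.25
far [ 3.25 -3.  ] score 0.98 mm in: 12.2 px/10mm [ 2.63 -2.51]
far2 [ 3.25  -3.125] score 0.99 mm in: 12.4 px/10mm [ 2.63 -2.51]
```

Joint ≈ 3.34 rad, about 16 N. I'll retreat straight up and verify.

Call:
{"api": "drive_tool", "payload": {
  "targets": [
    [[0,-0.3,-1],0,1],
    [[0,-0.4,-4],0,1],
    [[0,-0.4,-8],0,1],
    [[3,2,-12],0,1],
    [[7,5,-15],0,1],
    [[11,9,-16],0,1],
    [[14,13,-16],0,1],
    [[16,17,-16],0,1],
    [[16,17,-16],0,1]
  ]
}}

```text
clock: 23.2
tool_pos: [0.3995, 0.1063, 0.4333]
tcp_rot: [[-0.997, -0.08, 0.0], [-0.08, 0.997, 0.002], [-0.0, 0.002, -1.0]]
wrist_force: [0.2, -0.0, 0.3]
gripper_width: 0.0856
gripper_force: 0.0
```

```bash
python3 j.py; python3 -c "
from h import *
save('top','pics/t9.png',(115,265,225,410),4)"
```

```text
far [ 3.25 -3.  ] score 0.98 mm in: 12.2 px/10mm [ 2.63 -2.51]
far2 [ 3.25  -3.125] score 0.99 mm in: 12.4 px/10mm [ 2.63 -2.51]
```

View pics/t9.png

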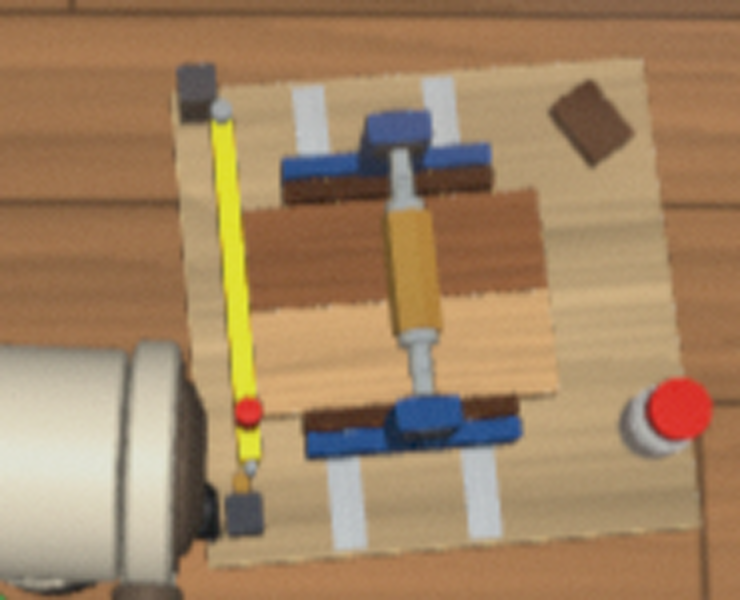

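The top view shows the slats closed with no gap (seam at crop rows 300–310), their left ends even against the shut gate (col ~245). The gate sits on its catch at (245,480), the jar and offcut haven't moved, and the arm is clear. I'm handing in the job.

```bash
python3 -c "
from h import *
print(robot.job_done())"
```

```text
the job is handed in; nothing more can be done
None
```

I shut the gate onto its catch and turned the sleeve to about 3.34 rad, which presses the slats together with an estimated 16 N, even against the gate; I didn't touch the jar or offcut, and the job is handed in, but no verdict came back.

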